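Set up the tile cutter with its support arms out and the tile squared to the stops

ROBOT

A 7-joint arm with a two-finger parallel gripper is mounted at the origin on the work surface. World frame = base frame: x ahead of the robot, y to its left, z up, the work surface at z = 0. Lengths are in m, angles in rad, forces in N, time in s.
With the tool pointing down it reaches from about 0.425 to 0.875 m from the base axis. Payload 4.7 kg.
Tool frame: the origin (TCP) lies on the mounting face of the last link; the fingertips stand 182 mm ahead of it and the grasp point (between the pads) lies 164 mm ahead of it; z points along the fingers, y is the direction in which the jaws open and shut (so a half turn about z gives the same grasp; the last joint's range is limited). The gripper opens to 87 mm and grips with 3 to 60 N. Pads are 19 mm wide; open, the fingers measure 117 mm over their backs; the gripper's body (75 mm by 190 mm) begins 51 mm behind the grasp point.
Start: joints at [-1.27, 0.321, -0.07, 1.45, 0.023, 1.371, -0.057], TCP at [0.184, 0.623, 0.405] pointing down, gripper open.
Joint ranges: [-2.86, 2.86], [-0.3, 2.09], [-1.38, 1.24], [0.06, 2.45], [-1.56, 4.7], [0.09, 2.05], [-2.69, 2.69]. Speed limits (rad/s): [2.57, 2.57, 3.14, 3.14, 3.14, 3.14, 3.14].

INTERFACE

Orientations are given as a rotation vector (axis times angle).
In Python, from bench import ctrl gives the robot as it stands. The module is installed in compiled form; this text tells all that it offers.
- The arm moves only by the tool play_rows, never from a script. Its argument "targets" is text: rows parted by semicolons, each of 7 numbers parted by spaces: the shift along the tool's x, y, z in cm, then the turn, a rotation vector about the tool's x, y, z in rad, then the opening, from -1 (shut) to 1 (fully open). In form: x y z ax ay az grip; .... A call has 1 to 20 rows; each row shifts and turns the pose as measured when the row begins, along the tool's axes as they then stand; what a row does not reach is not made up. A row lasts 1/8 s, in which the tool goes at most 62.5 mm and 10.7 degrees, less where a joint would pass 70% of its speed; a pose out of reach is approached as far as the arm can. A call is refused whole if a number of a shift passes 6.25 or a number of a turn 0.188, either way. A call with a gripper value outside its range is refused whole. The fingers move at their own pace and stop on an object; "newtons" is the grip in N (left out, the last holds). Time passes only in rows, so rows that do not move let the fingers close. It gives the time, the measured TCP pose, the force and the opening at its end, in the units of the state.
- ctrl.get_state(): the state, without advancing time (a new reading comes with each control period).
- ctrl.get_image(name): name is "scene" or "top" or "wrist"; returns a dict with "pixels" (384x512x3 uint8, blue, green, red), "depth" (384x512 float32, m along the optical axis (not along the pixel's ray), 0 where there is no reading), "intrinsics" (3x3 intrinsics, pixels), "R" (3x3) and "t" (3): a world point X has camera coordinates R X + t. Camera axes: x right, y down, z forward; pixel columns grow to the right and rows downward; lengths in m; the calibration is good to about 2 mm. A picture is of the moment at which its call begins.
- ctrl.close_job(): hands the job in, once; it reports no verdict.
The state is a dict: "time": time; "joint_positions": joint angles; "qd": joint speeds; "joint_torque": joint torques, N m; "position": TCP position; "tool_rot": TCP orientation; "ft_force": force on the tool from outside, world axes, zero at the start; "torque": the same for the moment, N m; "grip_width": opening from 0.0 (shut) to 1.0 (fully open).
Only numpy, scipy, OpenCV 4.12 (cv2) and the standard library are available. Lean on these libraries where they do the work, as an engineer would, in place of code of your own. Each camera call takes 0.05 s, during which the arm holds its last target.

TASK

Get the tile cutter ready to score the white tile lying loosely on its bed. First swing the two folded support arms, one on each side, all the way out until each snaps into its end detent; then push the tile home so that its long edge is flush along the far fence, and then slide it along the fence until its end is flush against the side stop. Leave the side stop where it is clamped, keep the tile flat on the bed, and do not disturb the tub, the nippers or the stack of spare tiles.

Things in the scene. Friction and masses are not known exactly. Their poses are not given: they have to be found in the camera images.
- cutter: Manual tile cutter, fixed on the bench: grey base 450 x 120 mm (x -325 to +125), black rubber bed 120 mm wide, its flat top 35 mm above the bench. Origin: at bench height, on the centre line, midway between the two support-arm pivots. x points along the rails towards the fence (away from the robot), y left, z up.
- fence_mid (a point): Middle of the fence's front face at the height of the bed top: 60 mm ahead of the cutter's origin, 35 mm up; axes as the cutter's. The fence is an aluminium bar across the bed, from 160 mm right to 200 mm left of this point, 18 mm thick, top 55 mm above the bench.
- rail_mid (a point): Point in the middle of the single steel rail over the bed along the centre line, 82 mm above the bench. The rail is 20 mm wide, 16 mm high: top 90 mm, underside 74 mm up. Towers 98 mm high hold it at x = -300 and +103 mm of the cutter. The scoring carriage, not used, is parked on it at x = -276 to -210 mm, 44 mm wide; its handle slopes up and back to x = -357 mm, 256 mm up.
- brace_left (a joint): Angle of the left support arm on its upright pivot, rad: 0 = folded back along the base, pointing to the robot; 1.571 = straight out to the left, at its stop. Starts at 0.25 to 0.6. Swings easily (0.4 N at the arm's end) and stays where it is left; from about 0.95 rad a sprung roller resists (3 to 4 N at the end); past about 1.4 rad it snaps the arm on to the stop at 1.571 and holds it.
- brace_right (a joint): Angle of the right support arm, the mirror image: 0 = folded back, pointing to the robot; 1.571 = straight out to the right, at its stop. Same friction and detent.
- brace_left_pivot (a point): Upright pivot of the left support arm, at the height of the arm's top (33.5 mm above the bench, 1.5 mm below the bed top); 95 mm left of the cutter's centre line, 35 mm outside the base.
- brace_right_pivot (a point): Upright pivot of the right support arm, likewise, 95 mm right of the centre line.
- brace_left_end (a point): Centre of the left support arm's round end (26 mm diameter), on its top, 147 mm from the pivot. The arm is a flat aluminium bar, 22 mm wide, 13 mm thick (20.5 to 33.5 mm above the bench) with black rubber pads on top. Only a lug at the pivot lies under it; between its outer half and the base there is room for a finger to push it outwards.
- brace_right_end (a point): Centre of the right support arm's round end, likewise. Near their pivots the arms pass under the overhanging tile without touching it.
- stop_face (a point): Middle of the side stop's face. The stop is a steel blade clamped on the left part of the fence at right angles to it: 66 mm long from the fence towards the robot, 8 mm thick, 36 to 52 mm above the bench. The face looks right (-y of the cutter); the tile's left end goes against it. Axes as the cutter's. Set 125 to 165 mm left of the centre line; slips along the fence only above 40 N.
- tile: The white ceramic wall tile, 100 x 250 x 8 mm, about 0.42 kg, lying flat on the bed under the rail, somewhat skewed, short of the fence and to the right of the side stop, overhanging the bed at both ends. Origin: centre of its underside (35 mm above the bench as it lies on the bed, so its top is 43 mm up). x along its short side (100 mm), y along its long side (250 mm).
- tub: Bystander: a clear plastic tub of mosaic pieces, 112 mm wide, 58 mm high; origin under its centre.
- nippers: Bystander: tile nippers lying on the bench, 170 mm long, black grips, 16 mm high; origin under the joint of the jaws.
- spare_tiles: Bystander: a stack of four more white tiles on the bench to the right of the cutter, nearer the robot; 100 x 250 x 32 mm; origin under its centre.

How it is judged:
On the way, in this order (a step that is already met when the one before it is completed fails the run):
1. one support arm is swung out into its end detent (value of joint any of brace_left, brace_right above 1.5 rad), for 0.2 s.
2. both support arms are out in their end detents (value of joint each of brace_left, brace_right above 1.5 rad), for 0.2 s.
3. the tile's long edge is flush along the fence (within 3 mm and 2 degrees) (x of tile in the frame of fence_mid above -0.053 m and angle between the x axis of tile and the x axis of cutter, either way round below 0.035 rad), for 0.1 s.
4. the tile's end is flush against the side stop (within 3 mm), its long edge still along the fence (x of tile in the frame of fence_mid above -0.0535 m and angle between the x axis of tile and the x axis of cutter, either way round below 0.035 rad and y of tile in the frame of stop_face above -0.128 m), for 0.1 s.
At the end, for the whole second after the job is handed in: Both support arms are out in their end detents (above 1.5 rad, i.e. within 4 degrees of straight out); the tile lies flat and at rest on the bed, its long edge within 3.5 mm of the fence and within 2 degrees of square, its end within 3.5 mm of the side stop; the side stop has not been shifted (all of step 2 and x of tile in the frame of fence_mid between -0.0535 and -0.047 m and angle between the x axis of tile and the x axis of cutter, either way round below 0.035 rad and y of tile in the frame of stop_face between -0.1285 and -0.122 m and z of tile in the frame of cutter between 0.032 and 0.038 m and angle between tile's own z axis and vertical below 0.03 rad and linear speed of tile below 0.01 m/s); the robot touches nothing.
It fails at once if the side stop is shifted along the fence by more than 4 mm (distance of stop_face from where it was at the start of the episode above 0.004 m).
It fails at once if the tile is tipped up or pushed off the bed (angle between tile's own z axis and vertical above 0.2 rad).
It fails at once if the tub is moved more than 20 mm (distance of tub from where it was at the start of the episode above 0.02 m).
It fails at once if the nippers are moved more than 20 mm (distance of nippers from where it was at the start of the episode above 0.02 m).
It fails at once if the stack of spare tiles is moved more than 20 mm (distance of spare_tiles from where it was at the start of the episode above 0.02 m).
It also fails if it takes over 72 s, if anything falls off the work surface, if the arm or the gripper's body presses on something with over 40 N, if the wrist force passes 120 N, or if a joint passes its speed limit or range.

## Working session

There is one attempt and no reset: what is moved stays moved. The work goes in short steps, Python scripts to look and compute and a tool call to move; the robot and the scene stay as the last step left them, time stands still between calls to the robot, and variables do not carry over. Pictures are saved under pics/ and viewed, and the job is handed in when it is done.

Besides the shell and the picture viewer there is one more tool, called as name(argument=value, ...), one argument or row to a line, values as JSON. play_rows: Moves the arm, as the interface text tells. Its arguments: {"type":"object","properties":{"targets":{"type":"string"},"newtons":{"type":"number"}},"required":["targets"]}

```bash
mkdir -p pics; cat > h.py <<'E'
import numpy as np, cv2
from bench import ctrl
def snap(n,f):
    d=ctrl.get_image(n); cv2.imwrite(f'pics/{f}.png',d['pixels']); np.savez(f'{f}.npz',**d); return d
def ray(d,u,v,z):
    K=d['intrinsics'];R=d['R'];t=d['t']
    c=-R.T@t; r=R.T@np.linalg.inv(K)@np.array([u,v,1.]); return c+r*(z-c[2])/r[2]
def proj(d,X):
    p=d['K'] if 'K' in d else d['intrinsics']; q=p@(d['R']@np.array(X)+d['t']); return q[:2]/q[2]
E
python3 - <<'E'
from h import *
for n in('scene','top','wrist'):
    d=snap(n,n+'0'); print(n,-d['R'].T@d['t'],d['R'].round(3).tolist(),d['intrinsics'][0,0])
s=ctrl.get_state();print(s)
E
```

```text
scene [ 1.03848815 -0.7398642   0.87466568] [[0.827, 0.561, -0.021], [0.361, -0.559, -0.747], [-0.431, 0.61, -0.665]] 385.9301645092931
top [0.25064418 0.01051211 1.62003902] [[-0.012, -1.0, 0.008], [-0.988, 0.011, -0.154], [0.154, -0.009, -0.988]] 418.66648690016564
wrist [0.11716528 0.64287016 0.3826277 ] [[0.283, 0.959, -0.001], [0.928, -0.273, 0.255], [0.244, -0.073, -0.967]] 301.6674055966178
{'time': 0.15, 'joint_positions': array([-1.26986808,  0.32166962, -0.07009723,  1.45139529,  0.02262868,
        1.3708085 , -0.0569187 ]), 'qd': array([-1.20101643e-03, -1.91582297e-03, -1.22486734e-03, -2.75963066e-03,
        6.25376807e-05,  3.54050036e-04, -2.60084336e-04]), 'joint_torque': array([-2.37815057e-04, -4.91791677e+01, -4.04777275e-01, -3.12877536e+01,
       -6.39925618e-02,  4.03693097e-02,  1.13119008e-04]), 'position': array([0.18387751, 0.62329179, 0.40390143]), 'tool_rot': array([-4.48954864e-01, -3.10924262e+00,  2.34128312e-03]), 'ft_force': array([ 0.15624716, -0.03133129, -0.34927534]), 'torque': array([-0.00216606,  0.0373375 ,  0.03154964]), 'grip_width': 0.9990090280243092}
```

View pics/scene0.png

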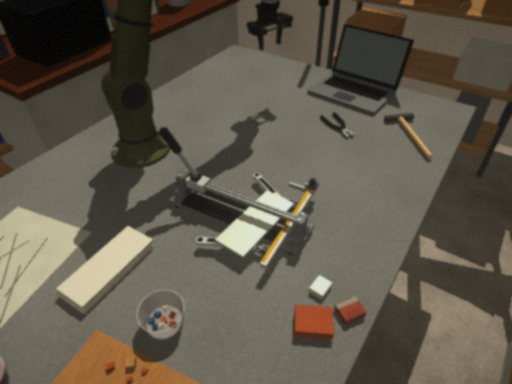

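View pics/top0.png

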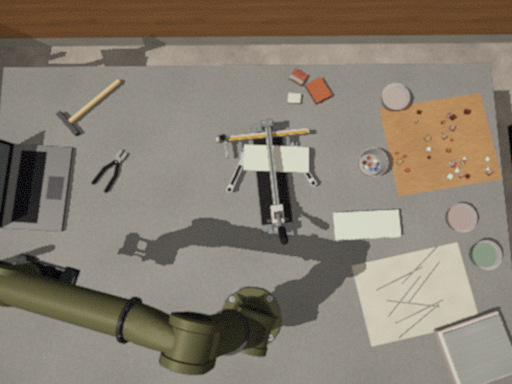

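View pics/wrist0.png

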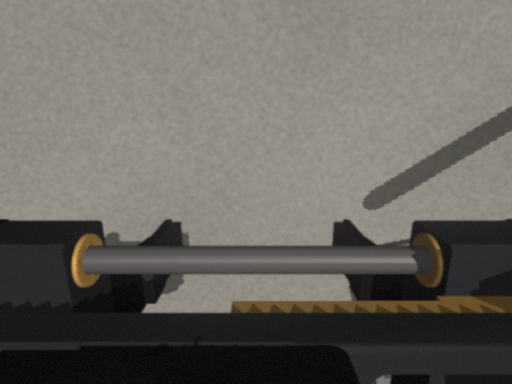

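The top view shows the cutter near (272,175), with the fence at row ~133, the tile at (276,158) and the arms' ends near (230,188) and (313,183). I'll zoom in on both views.

```bash
python3 - <<'E'
import cv2
a=cv2.imread('pics/top0.png')[110:250,205:335]; cv2.imwrite('pics/topz.png',cv2.resize(a,None,fx=4.2,fy=4.2,interpolation=cv2.INTER_CUBIC))
a=cv2.imread('pics/scene0.png')[120:280,150:340]; cv2.imwrite('pics/scenez.png',cv2.resize(a,None,fx=3.7,fy=3.7,interpolation=cv2.INTER_CUBIC))
E
```

```text
(no output)
```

View pics/topz.png

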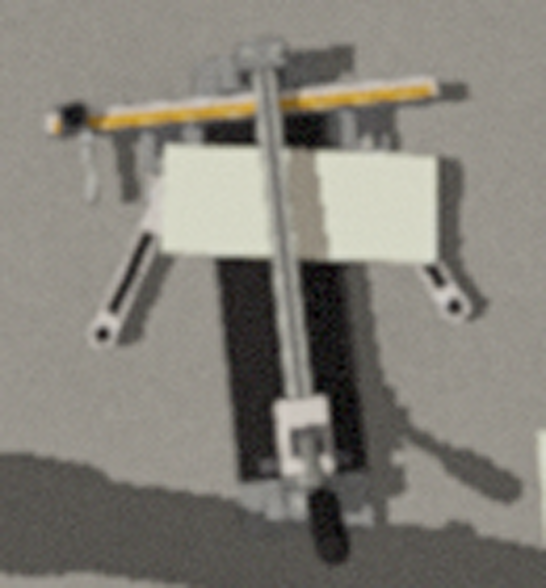

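View pics/scenez.png

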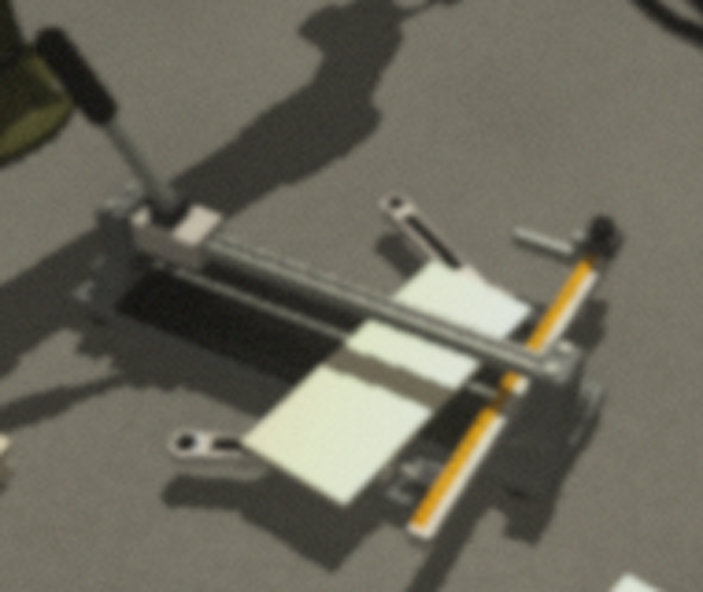

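```bash
python3 - <<'E'
import numpy as np
from h import *
d=dict(np.load('top0.npz'))
f=lambda x,y,z: ray(d,205+(x+.5)/4.2-.5,110+(y+.5)/4.2-.5,z).round(4)
for n,x,y,z in [('bedL1',220,265,.035),('bedL2',242,475,.035),('bedR1',346,265,.035),('bedR2',367,470,.035),('rail1',265,72,.09),('rail2',304,390,.09),('fenL',55,124,.055),('fenR',435,88,.055),('stop0',87,140,.052),('stop1',92,200,.052),
 ('tTL',167,145,.043),('tTR',437,155,.043),('tBR',435,262,.043),('tBL',161,250,.043),('endL',102,334,.0335),('endR',456,306,.0335)]:
  print(n,f(x,y,z))
# depth: tile mask & height map
K=d['intrinsics'];R=d['R'];t=d['t']
v,u=np.mgrid[0:384,0:512]; Z=d['depth']; P=np.stack([(u-K[0,2])/K[0,0]*Z,(v-K[1,2])/K[1,1]*Z,Z],-1)
W=(P-t)@R
hsv=cv2.cvtColor(d['pixels'],cv2.COLOR_BGR2HSV)
y=cv2.inRange(hsv,(12,120,100),(30,255,255)); y[:,:215]=0;y[:,330:]=0;y[250:]=0;y[:110]=0
pts=np.argwhere(y>0); A=np.array([ray(d,b,a,.055) for a,b in pts]); m=A.mean(0); print('yellow',len(A),m, np.linalg.svd(A[:,:2]-m[:2])[2][0], W[y>0][:,2].mean())
for nm,(uu,vv) in dict(tub=(373,162),spare=(367,224)).items(): print(nm,W[vv,uu])
print('tile z',W[158,255], W[158,300])
E
```

```text
bedL1 [ 0.5419 -0.0318  0.035 ]
bedL2 [ 0.3497 -0.0488  0.035 ]
bedR1 [ 0.5406 -0.1474  0.035 ]
bedR2 [ 0.3529 -0.1615  0.035 ]
rail1 [ 0.7079 -0.0735  0.09  ]
rail2 [ 0.4198 -0.1023  0.09  ]
fenL [0.671  0.1179 0.055 ]
fenR [ 0.7016 -0.2316  0.055 ]
stop0 [0.6564 0.0888 0.052 ]
stop1 [0.6002 0.0844 0.052 ]
tTL [0.6533 0.0156 0.043 ]
tTR [ 0.6413 -0.2332  0.043 ]
tBR [ 0.5411 -0.228   0.043 ]
tBL [0.5549 0.022  0.043 ]
endL [0.4794 0.0766 0.0335]
endR [ 0.5017 -0.2473  0.0335]
yellow 167 [ 0.68508314 -0.06859181  0.055     ] [ 0.09008012 -0.99593452] 0.06411475875976547
tub [ 0.58595348 -0.49177054  0.0026853 ]
spare [ 0.3407235  -0.44778741  0.02605882]
tile z [ 0.59969556 -0.02493908  0.03558586] [ 0.59699334 -0.19863872  0.03966996]
```

play_rows(
  targets="0 0 0 0 0 -0.126 1;0 0 0 0 0 -0.126 1;0 0 0 0 0 -0.126 1;-3.14 -4.86 -0.1 0 0 0 -1;-3.14 -4.86 -0.1 0 0 0 -1;-3.14 -4.86 -0.1 0 0 0 -1;-3.14 -4.86 -0.1 0 0 0 -1;-3.14 -4.86 -0.1 0 0 0 -1;-3.14 -4.86 -0.1 0 0 0 -1;-3.14 -4.86 -0.1 0 0 0 -1;-3.14 -4.86 -0.1 0 0 0 -1;-3.14 -4.86 -0.1 0 0 0 -1;-3.14 -4.86 -0.1 0 0 0 -1;-3.14 -4.86 -0.1 0 0 0 -1;-3.14 -4.86 -0.1 0 0 0 -1",
)

```text
time: 2.02
position: [0.6297, 0.0715, 0.4119]
tool_rot: [0.184, -3.132, 0.005]
ft_force: [0.9, 0.7, 0.6]
grip_width: 0.005
```

```bash
cat >> h.py <<'E'
from scipy.spatial.transform import Rotation as Ro
YAW=.092; ORG=np.array([.6214,-.0822])
def c2w(x,y,z): 
    c,s=np.cos(YAW),np.sin(YAW); return np.array([ORG[0]+c*x-s*y,ORG[1]+s*x+c*y,z])
def w2c(P):
    c,s=np.cos(YAW),np.sin(YAW); d=P[0]-ORG[0],P[1]-ORG[1]; return np.array([c*d[0]+s*d[1],-s*d[0]+c*d[1],P[2]])
def go(*tips,yaw=None):
    "tips: fingertip targets in cutter frame (m); prints tool frame shifts in cm, and the turn to tool-y along cutter y"
    yaw=YAW if yaw is None else yaw
    s=ctrl.get_state(); R0=Ro.from_rotvec(s['tool_rot']); tip=s['position']+R0.apply([0,0,.182])
    print('t',round(s['time'],2),'tip cutter',w2c(tip).round(4),'F',s['ft_force'].round(1),'g',round(s['grip_width'],2))
    Rd=Ro.from_matrix(np.array([[-np.cos(yaw),-np.sin(yaw),0],[-np.sin(yaw),np.cos(yaw),0],[0,0,-1.]]))
    Rd=Ro.from_matrix(np.array([[-np.cos(yaw),-np.sin(yaw),0],[-np.sin(yaw),np.cos(yaw),0],[0,0,-1.]]))
    print('turn tool', (R0.inv()*Rd).as_rotvec().round(4))
    p=tip
    pos=s['position']
    for T in tips:
        w=c2w(*T)+np.array([0,0,.182])  # wanted TCP once turned
        print(T,'shift cm',(Rd.inv().apply(w-pos)*100).round(2)); pos=w
E
python3 - <<'E'
from h import *
go((.10,.02,.24))
E
```

```text
t 2.02 tip cutter [0.0216 0.1517 0.2299] F [0.9 0.7 0.6] g 0.0
turn tool [-0.0032 -0.0047  0.0252]
(0.1, 0.02, 0.24) shift cm [ -7.76 -13.23  -1.01]
```

play_rows(
  targets="-2.6 -4.4 -0.3 0 0 0.025 -1;-2.6 -4.4 -0.3 0 0 0 -1;-2.6 -4.4 -0.3 0 0 0 -1;0 0 0 0 0 0 -1;0 0 0 0 0 0 -1",
)

```text
time: 2.65
position: [0.7241, -0.0609, 0.4175]
tool_rot: [0.133, -3.13, 0.01]
ft_force: [-0.1, 0.2, 0.5]
grip_width: 0.006
```

```bash
python3 - <<'E'
from h import *
d=snap('wrist','w1'); go((.1,.02,.24))
cv2.imwrite('pics/w1z.png',cv2.resize(d['pixels'],(768,576),interpolation=cv2.INTER_CUBIC))
E
```

```text
t 2.7 tip cutter [0.1022 0.0101 0.2355] F [-0.6 -0.2 -0. ] g 0.0
turn tool [-0.0069 -0.0095 -0.0073]
(0.1, 0.02, 0.24) shift cm [ 0.39  0.87 -0.45]
```

View pics/w1z.png

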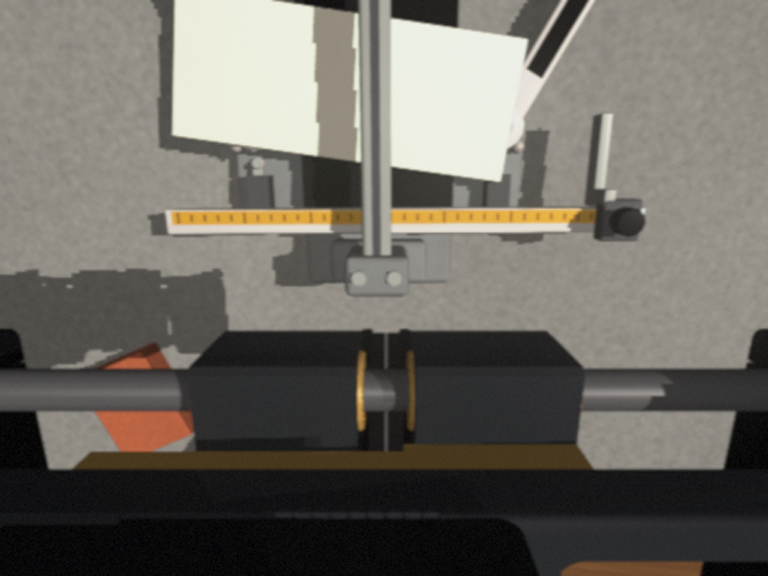

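The wrist view shows the fence at row ~209 (upscaled), stop blade at (605,115–188), tile corners at (172,135), (502,181), (527,39), (175,0).

```bash
python3 - <<'E'
from h import *
d=dict(np.load('w1.npz'))
f=lambda x,y,z: w2c(ray(d,(x+.5)/1.5-.5,(y+.5)/1.5-.5,z)).round(4)
for n,x,y,z in [('fenFrontR',168,211,.055),('fenFrontL',594,207,.055),('fenBackR',168,233,.055),('fenBackL',594,230,.055),('rail top near',374.5,2,.09),('rail far',377,255,.09),('stop near L',599.5,116,.052),('stopnearR',612,115,.052),('stop far L',596,188,.052),('tBL?',527,39,.043),('tTL',502,181,.043),('tTR',172,135,.043),('tBR',175,1,.043),('pivL',517,140,.0335),('arm a',544,78,.0335),('bolts',256,163,.0335)]: print(n,f(x,y,z))
K=d['intrinsics'];R=d['R'];t=d['t']
v,u=np.mgrid[0:384,0:512]; Z=d['depth'].astype(float); P=np.stack([(u-K[0,2])/K[0,0]*Z,(v-K[1,2])/K[1,1]*Z,Z],-1)
W=(P-t)@R
for n,x,y in [('knob',628,220),('fence',300,228),('tile',250,60),('rail',375,100),('tower',378,270),('blade',603,140)]: print(n,W[int(y/1.5),int(x/1.5)].round(3))
E
```

```text
fenFrontR [ 0.0603 -0.1531  0.055 ]
fenFrontL [0.0593 0.1649 0.055 ]
fenBackR [ 0.0768 -0.1551  0.055 ]
fenBackL [0.0764 0.1667 0.055 ]
rail top near [-0.066   0.0043  0.09  ]
rail far [0.0884 0.004  0.09  ]
stop near L [-0.0047  0.1633  0.052 ]
stopnearR [-0.0053  0.1722  0.052 ]
stop far L [0.0456 0.1662 0.052 ]
tBL? [-0.0573  0.1106  0.043 ]
tTL [0.0402 0.0985 0.043 ]
tTR [ 0.0053 -0.1489  0.043 ]
tBR [-0.0832 -0.1359  0.043 ]
pivL [0.01   0.1105 0.0335]
arm a [-0.0336  0.1276  0.0335]
bolts [ 0.0256 -0.0904  0.0335]
knob [0.671 0.099 0.083]
fence [ 0.7   -0.13   0.054]
tile [ 0.585 -0.173  0.044]
rail [ 0.61  -0.079  0.09 ]
tower [ 0.718 -0.068  0.097]
blade [0.617 0.087 0.05 ]
```

```bash
sed -i 's/ORG=np.array(\[.6214,-.0822\])/ORG=np.array([.6214,-.0795])/' h.py; python3 - <<'E'
from h import *
go((-.125,.135,.2),(-.125,.135,.024))
E
```

```text
t 2.7 tip cutter [0.1019 0.0074 0.2355] F [-0.6 -0.2 -0. ] g 0.0
turn tool [-0.0069 -0.0095 -0.0073]
(-0.125, 0.135, 0.2) shift cm [22.87 12.64  3.55]
(-0.125, 0.135, 0.024) shift cm [ 0.   0.  17.6]
```

play_rows(
  targets="4.5 2.5 0.5 -0.007 -0.009 -0.007 -1;4.5 2.5 0.5 0 0 0 -1;4.5 2.5 0.5 0 0 0 -1;4.5 2.5 0.5 0 0 0 -1;4.5 2.5 0.5 0 0 0 -1;0 0 0 0 0 0 -1",
)

```text
time: 3.45
position: [0.4765, 0.0541, 0.3893]
tool_rot: [0.173, -3.134, -0.005]
ft_force: [1.3, -0.1, 0.5]
grip_width: 0.01
```

```bash
python3 - <<'E'
from h import *
go((-.125,.135,.1),(-.125,.135,.024))
d=snap('wrist','w2')
e=snap('scene','s2')
cv2.imwrite('pics/s2z.png',cv2.resize(e['pixels'][0:300,50:400],None,fx=2,fy=2,interpolation=cv2.INTER_CUBIC))
E
```

```text
t 3.45 tip cutter [-0.1324  0.1469  0.2073] F [ 1.3 -0.1  0.5] g 0.01
turn tool [ 0.0036 -0.0023  0.018 ]
(-0.125, 0.135, 0.1) shift cm [-0.7  -1.13 10.73]
(-0.125, 0.135, 0.024) shift cm [0.  0.  7.6]
```

View pics/w2.png

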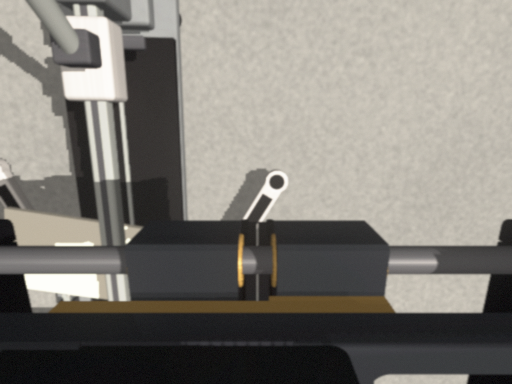

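View pics/s2z.png

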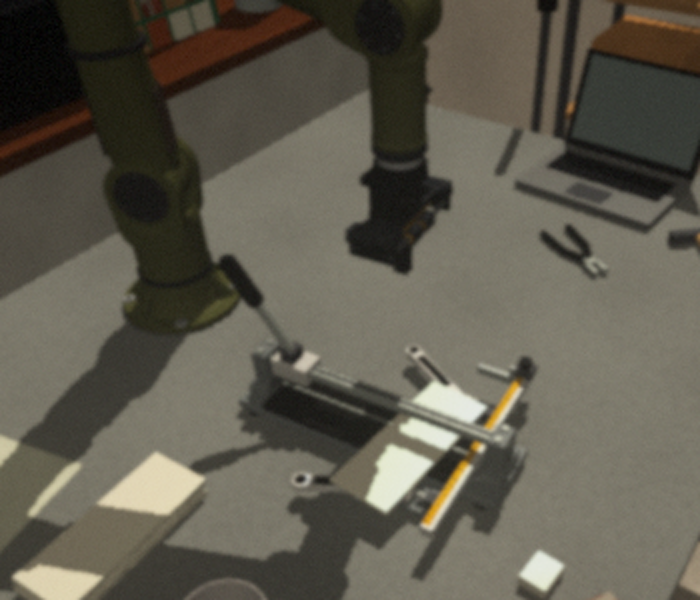

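```bash
python3 - <<'E'
from h import *
d=dict(np.load('w2.npz'))
print(w2c(ray(d,276.5,181.5,.0335)), w2c(ray(d,109,190,.09)),w2c(ray(d,180,100,.035)))
go((-.125,.135,.1))
E
```

```text
[-0.12734773  0.1700256   0.0335    ] [-0.12882649  0.00699096  0.09      ] [-0.21401123  0.06488997  0.035     ]
t 3.55 tip cutter [-0.1289  0.1446  0.2084] F [-0.2 -0.5  0.2] g 0.01
turn tool [0.002  0.0011 0.014 ]
(-0.125, 0.135, 0.1) shift cm [-0.41 -0.92 10.84]
```

play_rows(
  targets="-0.4 -1.2 5.4 0 0 0.014 -1;0 0 5.4 0 0 0 -1;0 0 3 0 0 0 -1;0 0 0 0 0 0 -1",
)

```text
time: 4.05
position: [0.491, 0.0396, 0.2521]
tool_rot: [-0.141, 3.127, 0.001]
ft_force: [0.3, 0.7, -0.3]
grip_width: 0.005
```

```bash
python3 - <<'E'
from h import *
go((-.125,.131,.025))
E
```

```text
t 4.05 tip cutter [-0.1169  0.1306  0.0701] F [ 0.3  0.7 -0.3] g 0.01
turn tool [ 0.0002  0.0114 -0.0021]
(-0.125, 0.131, 0.025) shift cm [0.61 0.04 4.51]
```

play_rows(
  targets="0.6 0 1 0 0.011 0 -1;0 0 2 0 0 0 -1;0 0 1.5 0 0 0 -1;0 0 0 0 0 0 -1",
)

```text
time: 4.55
position: [0.4882, 0.0388, 0.2097]
tool_rot: [-0.14, 3.131, 0.001]
ft_force: [-0.9, -0.5, -0.3]
grip_width: 0.009
```

```bash
python3 - <<'E'
from h import *
import math
r=.128;o=.0205
pts=[(round(-r*math.cos(t)-o*math.sin(t),4),round(.095+r*math.sin(t)-o*math.cos(t),4),.025) for t in np.linspace(.55,1.5,14)]
go((-.125,.131,.025),*pts)
E
```

```text
t 4.55 tip cutter [-0.1205  0.1302  0.0277] F [-0.9 -0.5 -0.3] g 0.01
turn tool [ 0.0006  0.0071 -0.0028]
(-0.125, 0.131, 0.025) shift cm [0.32 0.09 0.27]
(-0.1198, 0.1444, 0.025) shift cm [-0.52  1.34  0.  ]
(-0.1159, 0.153, 0.025) shift cm [-0.39  0.86  0.  ]
(-0.1114, 0.1614, 0.025) shift cm [-0.45  0.84  0.  ]
(-0.1062, 0.1693, 0.025) shift cm [-0.52  0.79  0.  ]
(-0.1005, 0.1769, 0.025) shift cm [-0.57  0.76  0.  ]
(-0.0943, 0.184, 0.025) shift cm [-0.62  0.71  0.  ]
(-0.0875, 0.1906, 0.025) shift cm [-0.68  0.66  0.  ]
(-0.0803, 0.1968, 0.025) shift cm [-0.72  0.62  0.  ]
(-0.0727, 0.2024, 0.025) shift cm [-0.76  0.56  0.  ]
(-0.0646, 0.2074, 0.025) shift cm [-0.81  0.5   0.  ]
(-0.0562, 0.2118, 0.025) shift cm [-0.84  0.44  0.  ]
(-0.0476, 0.2156, 0.025) shift cm [-0.86  0.38  0.  ]
(-0.0386, 0.2187, 0.025) shift cm [-0.9   0.31  0.  ]
(-0.0295, 0.2212, 0.025) shift cm [-0.91  0.25  0.  ]
```

First half of the left sweep.

play_rows(
  targets="0 1.4 0.25 0 0.005 0 -1;-0.4 0.9 0 0 0 0 -1;-0.45 0.85 0 0 0 0 -1;-0.5 0.8 0 0 0 0 -1;-0.6 0.75 0 0 0 0 -1;-0.6 0.7 0 0 0 0 -1",
)

```text
time: 5.3
position: [0.511, 0.0989, 0.2093]
tool_rot: [-0.141, 3.133, 0.002]
ft_force: [-0.2, -2.2, 0.1]
grip_width: 0.005
```

```bash
python3 - <<'E'
from h import *
go((-.0943,.184,.025),(-.0295,.2212,.025))
e=snap('top','t3')
cv2.imwrite('pics/t3z.png',cv2.resize(e['pixels'][100:250,195:345],None,fx=4,fy=4,interpolation=cv2.INTER_CUBIC))
E
```

```text
t 5.3 tip cutter [-0.0926  0.188   0.0273] F [-0.2 -2.2  0.1] g 0.01
turn tool [ 0.0008  0.0051 -0.0022]
(-0.0943, 0.184, 0.025) shift cm [ 0.08 -0.38  0.23]
(-0.0295, 0.2212, 0.025) shift cm [-6.48  3.72  0.  ]
```

View pics/t3z.png

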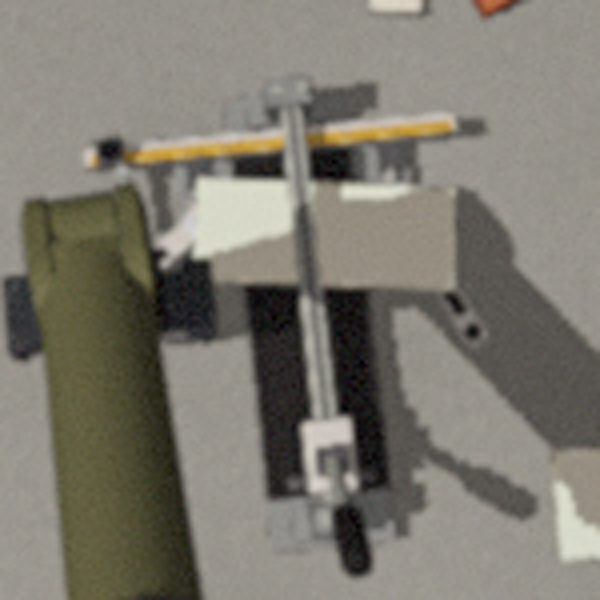

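play_rows(
  targets="-0.7 0.6 0.1 0 0.004 0 -1;-0.75 0.6 0 0 0 0 -1;-0.8 0.5 0 0 0 0 -1;-0.85 0.45 0 0 0 0 -1;-0.9 0.4 0 0 0 0 -1;-0.9 0.35 0 0 0 0 -1;-0.95 0.3 0 0 0 0 -1;-0.9 0.2 0 0 0 0 -1",
)

```text
time: 6.35
position: [0.5794, 0.1427, 0.2079]
tool_rot: [0.142, -3.136, -0.002]
ft_force: [-16.0, -4.5, 9.3]
grip_width: 0.004
```

```bash
python3 - <<'E'
from h import *
go((-.0295,.2212,.025))
E
```

```text
t 6.35 tip cutter [-0.0218  0.2254  0.0259] F [-16.   -4.5   9.3] g 0.0
turn tool [ 0.0014 -0.0018 -0.0013]
(-0.0295, 0.2212, 0.025) shift cm [ 0.81 -0.39  0.09]
```

play_rows(
  targets="1.5 0 0 0 0 0 -1;0.5 0 -3 0 0 0 -1;0 0 -6 0 0 0 -1;0 0 -5 0 0 0 -1;0 -6 -2 0 0 0 -1;0.5 -6 0 0 0 0 -1;1 -6 0 0 0 0 -1;1 -6 0 0 0 0 -1;1 -6 0 0 0 0 -1;1 -3 0 0 0 0 -1;0 0 0 0 0 0 -1;0 0 0 0 0 0 -1",
)

```text
time: 7.85
position: [0.5384, -0.1978, 0.3715]
tool_rot: [-0.147, 3.129, 0.009]
ft_force: [0.8, 0.2, -0.3]
grip_width: 0.008
```

```bash
python3 - <<'E'
from h import *
d=snap('wrist','w4');e=snap('top','t4')
go((-.125,-.13,.2),(-.125,-.13,.025))
cv2.imwrite('pics/t4z.png',cv2.resize(e['pixels'][100:250,195:345],None,fx=4,fy=4,interpolation=cv2.INTER_CUBIC))
E
```

```text
t 7.95 tip cutter [-0.0916 -0.109   0.1896] F [ 0.8 -0.6  0.3] g 0.0
turn tool [0.0045 0.0091 0.0035]
(-0.125, -0.13, 0.2) shift cm [ 3.18 -2.02 -1.04]
(-0.125, -0.13, 0.025) shift cm [ 0.   0.  17.5]
```

View pics/t4z.png

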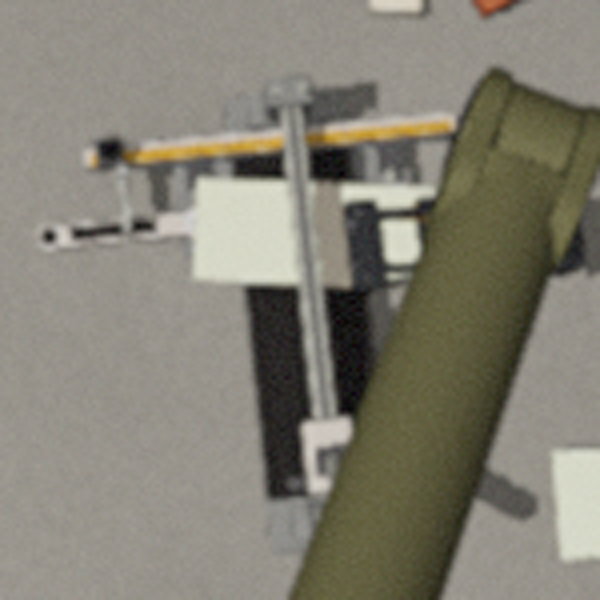

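View pics/w4.png

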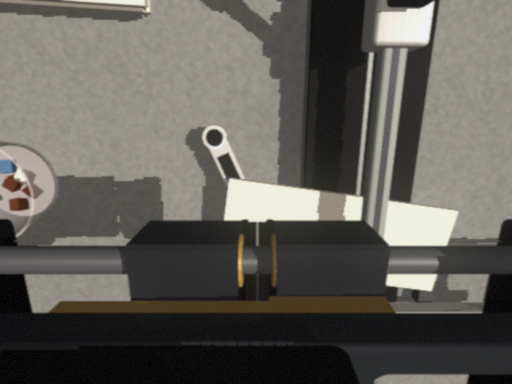

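The left arm is straight out (end at (48,236) in the top crop). The right arm's end is at (214,138) in the wrist view and the tile's near right corner at (229,181).

```bash
python3 - <<'E'
from h import *
d=dict(np.load('w4.npz'))
p=lambda u,v,z:print(w2c(ray(d,u,v,z)).round(4))
p(214,137.5,.0335);p(229,180,.043);p(392,100,.09);p(148,8,.032);p(60,180,.058);p(457,211,.043)
e=dict(np.load('t4.npz'))
q=lambda x,y,z:print('top',w2c(ray(e,195+(x+.5)/4-.5,100+(y+.5)/4-.5,z)).round(4))
q(48,236,.0335)
E
```

```text
[-0.1351 -0.1528  0.0335]
[-0.0922 -0.1375  0.043 ]
[-0.1709  0.0027  0.09  ]
[-0.2543 -0.2104  0.032 ]
[-0.0955 -0.303   0.058 ]
[-0.0583  0.1071  0.043 ]
top [0.0005 0.2427 0.0335]
```

play_rows(
  targets="1.8 -0.5 4 0.004 0.009 0.003 -1;1.8 -0.5 4 0 0 0 -1;0 0 4 0 0 0 -1;0 0 0 0 0 0 -1",
)

```text
time: 8.45
position: [0.5064, -0.2034, 0.2492]
tool_rot: [-0.165, 3.133, 0.004]
ft_force: [0.6, -0.2, 0.8]
grip_width: 0.006
```

```bash
python3 - <<'E'
from h import *
go((-.128,-.119,.025))
E
```

```text
t 8.45 tip cutter [-0.1251 -0.1124  0.0672] F [ 0.6 -0.2  0.8] g 0.01
turn tool [0.0022 0.004  0.013 ]
(-0.128, -0.119, 0.025) shift cm [ 0.21 -0.62  4.22]
```

play_rows(
  targets="0.3 -0.6 2 0 0.004 0.013 -1;0 0 2 0 0 0 -1;0 0 0.5 0 0 0 -1;0 0 0 0 0 0 -1",
)

```text
time: 8.95
position: [0.5074, -0.2092, 0.2062]
tool_rot: [-0.148, 3.131, 0.0]
ft_force: [0.0, -0.4, 0.4]
grip_width: 0.006
```

```bash
python3 - <<'E'
from h import *
go((-.128,-.119,.025))
E
```

```text
t 8.95 tip cutter [-0.1242 -0.1187  0.0242] F [ 0.  -0.4  0.4] g 0.01
turn tool [-0.0001  0.0066  0.0025]
(-0.128, -0.119, 0.025) shift cm [ 0.26 -0.03 -0.08]
```

play_rows(
  targets="0 -1.3 0 0 0.005 0 -1;-0.4 -1.2 0 0 0 0 -1;-0.4 -0.9 0 0 0 0 -1;-0.45 -0.85 0 0 0 0 -1;-0.5 -0.8 0 0 0 0 -1;-0.6 -0.75 0 0 0 0 -1;-0.6 -0.7 0 0 0 0 -1",
)

```text
time: 9.82
position: [0.5461, -0.2755, 0.2082]
tool_rot: [-0.148, 3.134, 0.001]
ft_force: [-1.3, 2.9, 0.2]
grip_width: 0.002
```

```bash
python3 - <<'E'
from h import *
go((-.0943,-.184,.025),(-.0295,-.2212,.025))
E
```

```text
t 9.82 tip cutter [-0.0923 -0.1881  0.0262] F [-1.3  2.9  0.2] g 0.0
turn tool [0.0005 0.0038 0.0027]
(-0.0943, -0.184, 0.025) shift cm [0.13 0.42 0.12]
(-0.0295, -0.2212, 0.025) shift cm [-6.48 -3.72  0.  ]
```

play_rows(
  targets="-0.7 -0.6 0.1 0 0.004 0 -1;-0.75 -0.6 0 0 0 0 -1;-0.8 -0.5 0 0 0 0 -1;-0.85 -0.45 0 0 0 0 -1;-0.9 -0.4 0 0 0 0 -1;-0.9 -0.35 0 0 0 0 -1;-0.95 -0.3 0 0 0 0 -1;-0.8 -0.2 0 0 0 0 -1",
)

```text
time: 10.82
position: [0.6201, -0.3054, 0.2067]
tool_rot: [0.15, -3.135, 0.001]
ft_force: [-15.0, 3.7, 7.6]
grip_width: 0.004
```

```bash
python3 - <<'E'
from h import *
go((-.0295,-.2212,.025))
E
```

```text
t 10.82 tip cutter [-0.0225 -0.2248  0.0247] F [-15.    3.7   7.6] g 0.0
turn tool [-0.0002 -0.0027  0.0034]
(-0.0295, -0.2212, 0.025) shift cm [ 0.75  0.36 -0.03]
```

play_rows(
  targets="1.5 0 0 0 0 0 -1;0.5 0 -3 0 0 0 -1;0 0 -6 0 0 0 -1;0 0 -3 0 0 0 1;2 5 -1 0 0 0 1;2 5.5 0 0 0 0 1;2 5.5 0 0 0 0 1;1 5 0 0 0 0 1;0 0 0 0 0 0 1;0 0 0 0 0 0 1",
)

```text
time: 12.08
position: [0.5018, -0.1035, 0.3395]
tool_rot: [-0.14, 3.134, 0.001]
ft_force: [0.4, -0.4, 0.2]
grip_width: 0.716
```

```bash
python3 - <<'E'
from h import *
go((-.115,0,.08),(-.115,0,.038))
d=snap('wrist','w5');e=snap('top','t5')
cv2.imwrite('pics/t5z.png',cv2.resize(e['pixels'][100:250,195:345],None,fx=4,fy=4,interpolation=cv2.INTER_CUBIC))
E
```

```text
t 12.07 tip cutter [-0.1205 -0.0129  0.1575] F [ 0.4 -0.4  0.2] g 0.72
turn tool [ 0.0002  0.0042 -0.003 ]
(-0.115, 0, 0.08) shift cm [-0.63  1.29  7.75]
(-0.115, 0, 0.038) shift cm [0.  0.  4.2]
```

View pics/t5z.png

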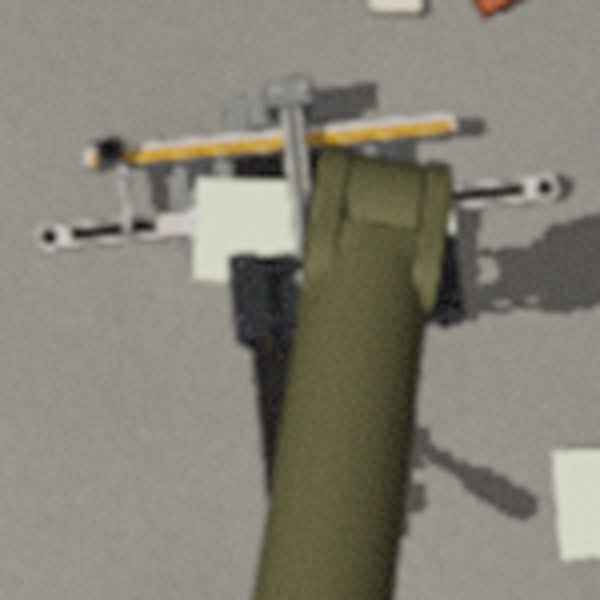

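View pics/w5.png

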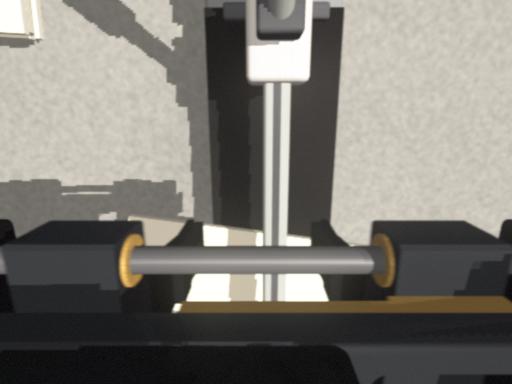

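Both arms are out, at ends (48,236) and (544,187). Next I'll lower the open fingers to straddle the rail, behind the tile's near edge.

play_rows(
  targets="-0.4 1.3 1.5 0 0.004 -0.003 1;0 0 3.5 0 0 0 1;0 0 2.5 0 0 0 1;0 0 0 0 0 0 1",
)

```text
time: 12.68
position: [0.5058, -0.0912, 0.2592]
tool_rot: [0.135, -3.136, 0.001]
ft_force: [0.5, -0.9, -0.7]
grip_width: 1.0
```

```bash
python3 - <<'E'
from h import *
go((-.113,0,.038))
e=snap('scene','s6')
cv2.imwrite('pics/s6z.png',cv2.resize(e['pixels'][60:280,130:340],None,fx=2.7,fy=2.7,interpolation=cv2.INTER_CUBIC))
E
```

```text
t 12.68 tip cutter [-0.1167 -0.0012  0.0772] F [ 0.5 -0.9 -0.7] g 1.0
turn tool [-0.0008 -0.0027 -0.0062]
(-0.113, 0, 0.038) shift cm [-0.32  0.1   3.92]
```

View pics/s6z.png

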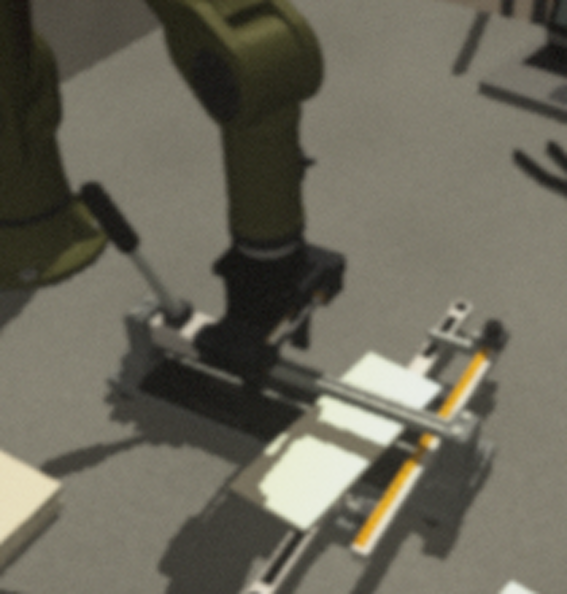

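play_rows(
  targets="0 0.1 2 0 -0.002 -0.006 1;0 0 1.5 0 0 0 1;0 0 0 0 0 0 1",
)

```text
time: 13.1
position: [0.5081, -0.0908, 0.2265]
tool_rot: [-0.143, 3.133, -0.002]
ft_force: [-0.6, 0.6, 0.4]
grip_width: 0.999
```

```bash
python3 - <<'E'
from h import *
go((-.113,0,.038))
E
```

```text
t 13.1 tip cutter [-0.1128 -0.0012  0.0445] F [-0.6  0.6  0.4] g 1.0
turn tool [-0.0018  0.0054 -0.0011]
(-0.113, 0, 0.038) shift cm [-0.08  0.08  0.65]
```

play_rows(
  targets="0 0.1 0.6 0 0.005 0 1;0 0 0.1 0 0 0 1;-0.8 0 0 0 0 0 1;-0.8 0 0 0 0 0 1;0 0 0 0 0 0 1",
)

```text
time: 13.72
position: [0.5267, -0.0883, 0.2215]
tool_rot: [-0.143, 3.134, -0.003]
ft_force: [-0.3, 0.5, 1.0]
grip_width: 1.0
```

```bash
python3 - <<'E'
from h import *
go((-.0495,0,.038))
E
```

```text
t 13.72 tip cutter [-0.0942 -0.0004  0.0395] F [-0.3  0.5  1. ] g 1.0
turn tool [-0.0022  0.0047 -0.001 ]
(-0.0495, 0, 0.038) shift cm [-4.56  0.    0.15]
```

play_rows(
  targets="-0.5 0 0.12 0 0.004 0 1;-0.7 0 0 0 0 0 1;-0.7 0 0 0 0 0 1;-0.7 0 0 0 0 0 1;-0.6 0 0 0 0 0 1;0 0 0 0 0 0 1",
)

```text
time: 14.48
position: [0.5592, -0.0863, 0.2195]
tool_rot: [0.14, -3.133, 0.004]
ft_force: [0.3, -0.1, 0.3]
grip_width: 0.996
```

```bash
python3 - <<'E'
from h import *
go((-.0495,0,.038))
d=snap('wrist','w6')
e=snap('scene','s7')
cv2.imwrite('pics/s7z.png',cv2.resize(e['pixels'][120:280,150:340],None,fx=3.7,fy=3.7,interpolation=cv2.INTER_CUBIC))
E
```

```text
t 14.47 tip cutter [-0.0636 -0.0015  0.0375] F [ 0.3 -0.1  0.3] g 1.0
turn tool [-0.0022 -0.0056 -0.0024]
(-0.0495, 0, 0.038) shift cm [-1.31  0.11 -0.05]
```

View pics/s7z.png

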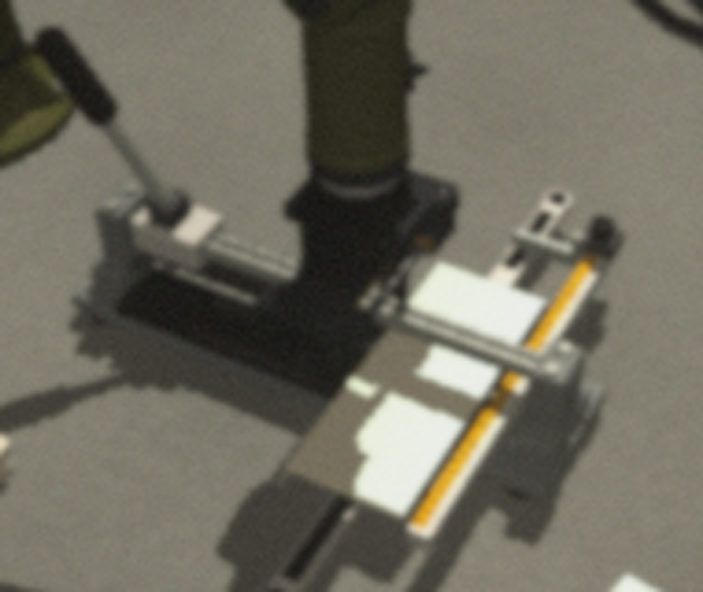

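The tile is squaring up, with its front edge now close to the fence. I'll continue gently.

play_rows(
  targets="-0.5 0 -0.05 0 -0.005 0 1;-0.5 0 0 0 0 0 1;-0.3 0 0 0 0 0 1",
)

```text
time: 14.95
position: [0.5711, -0.0849, 0.2196]
tool_rot: [0.141, -3.134, 0.002]
ft_force: [-8.2, -0.0, 6.1]
grip_width: 1.0
```

```bash
python3 - <<'E'
from h import *
go((-.0495,0,.038))
E
```

```text
t 14.95 tip cutter [-0.0515 -0.0009  0.0376] F [-8.2 -0.   6.1] g 1.0
turn tool [-0.0008 -0.0049 -0.0021]
(-0.0495, 0, 0.038) shift cm [-0.11  0.08 -0.04]
```

play_rows(
  targets="-0.3 0 -0.05 0 0 0 1;-0.3 0 0 0 0 0 1",
)

```text
time: 15.2
position: [0.5736, -0.0852, 0.2193]
tool_rot: [0.14, -3.12, -0.001]
ft_force: [-10.3, -0.4, 9.1]
grip_width: 1.003
```

```bash
python3 - <<'E'
from h import *
go((-.0495,0,.038))
e=snap('scene','s8')
cv2.imwrite('pics/s8z.png',cv2.resize(e['pixels'][170:275,200:325],None,fx=5.5,fy=5.5,interpolation=cv2.INTER_CUBIC))
E
```

```text
t 15.2 tip cutter [-0.0515 -0.001   0.0374] F [-10.3  -0.4   9.1] g 1.0
turn tool [ 0.0016 -0.0187 -0.0023]
(-0.0495, 0, 0.038) shift cm [ 0.14  0.12 -0.07]
```

View pics/s8z.png

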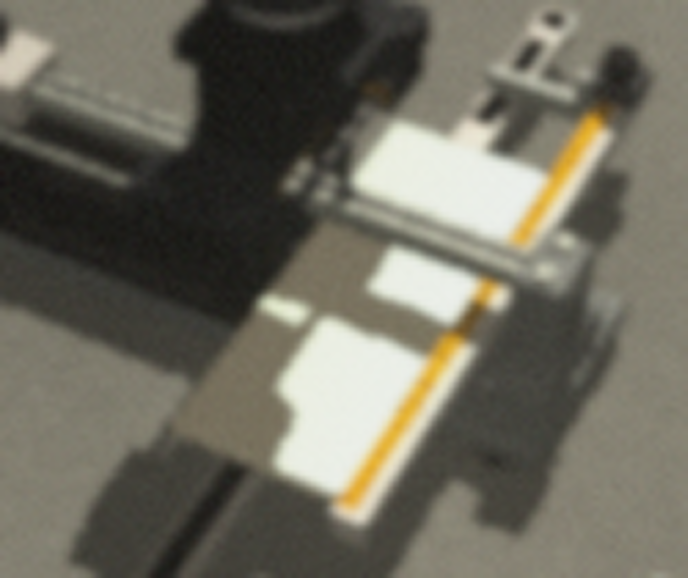

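play_rows(
  targets="2 0 0 0 -0.01 0 1;0.5 0 -5 0 0 0 1;0 0 -5 0 0 0 1;0 -5.5 -3 0 0 0 -1;0 -6 0 0 0 0 -1;-2 -5 0 0 0 0 -1;-5 -4 0 0 0 0 -1;0 0 0 0 0 0 -1;0 0 0 0 0 0 -1",
)

```text
time: 16.38
position: [0.6446, -0.2849, 0.355]
tool_rot: [-0.155, 3.128, -0.006]
ft_force: [0.4, 0.2, 0.5]
grip_width: 0.402
```

```bash
python3 - <<'E'
from h import *
go((.01,-.19,.1),(.01,-.19,.0375))
d=snap('wrist','w9');e=snap('top','t9')
cv2.imwrite('pics/t9z.png',cv2.resize(e['pixels'][100:220,205:335],None,fx=4.5,fy=4.5,interpolation=cv2.INTER_CUBIC))
E
```

```text
t 16.38 tip cutter [ 0.0059 -0.2075  0.173 ] F [0.4 0.2 0.5] g 0.4
turn tool [-0.0046  0.0094  0.0067]
(0.01, -0.19, 0.1) shift cm [-0.58  1.67  7.3 ]
(0.01, -0.19, 0.0375) shift cm [0.   0.   6.25]
```

View pics/t9z.png

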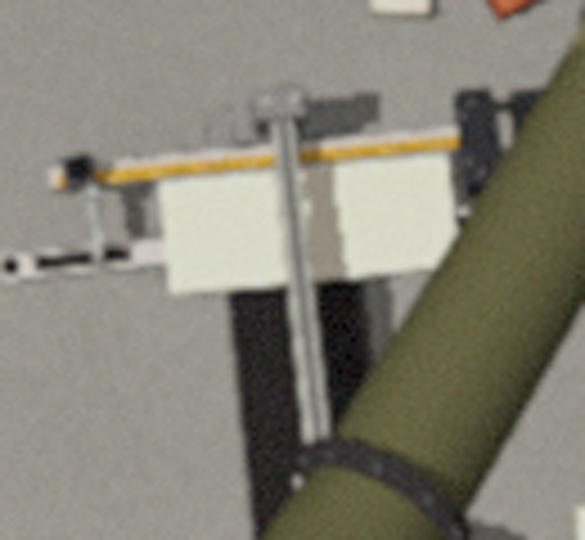

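View pics/w9.png

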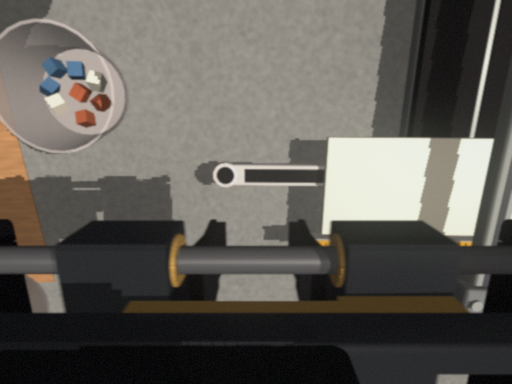

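The tile is flush along the fence. In the wrist view its right edge is at u≈325 and its near edge at v≈138. I'll measure those.

```bash
python3 - <<'E'
from h import *
d=dict(np.load('w9.npz'))
p=lambda n,u,v,z:print(n,w2c(ray(d,u,v,z)).round(4))
p('BR',327,138.5,.043);p('near2',492,139,.043);p('right2',323,218,.043);p('armend',226.5,175,.0335)
e=dict(np.load('t9.npz'))
q=lambda n,x,y,z:print('top',n,w2c(ray(e,205+(x+.5)/4.5-.5,100+(y+.5)/4.5-.5,z)).round(4))
q('TL',160,180,.043);q('BL',170,292,.043);q('endL',11,265,.0335)
E
```

```text
BR [-0.0393 -0.1417  0.043 ]
near2 [-0.04    0.0146  0.043 ]
right2 [ 0.0409 -0.1403  0.043 ]
armend [-0.0011 -0.2389  0.0335]
top TL [0.0601 0.1061 0.043 ]
top BL [-0.0386  0.1075  0.043 ]
top endL [0.0008 0.241  0.0335]
```

play_rows(
  targets="-0.3 1 4 -0.004 0.009 0.006 -1;-0.2 0.8 4 0 0 0 -1;0 0 3 0 0 0 -1;0 0 0 0 0 0 -1",
)

```text
time: 16.98
position: [0.6473, -0.2603, 0.249]
tool_rot: [-0.153, 3.126, 0.005]
ft_force: [-0.1, -0.4, 0.8]
grip_width: 0.008
```

```bash
python3 - <<'E'
from h import *
go((.009,-.185,.0375))
E
```

```text
t 16.98 tip cutter [ 0.0113 -0.1819  0.067 ] F [-0.1 -0.4  0.8] g 0.01
turn tool [0.003  0.0117 0.0061]
(0.009, -0.185, 0.0375) shift cm [ 0.02 -0.26  2.95]
```

play_rows(
  targets="0.1 -0.3 1.5 0.003 0.011 0.006 -1;0 0 1.2 0 0 0 -1;0 0 0 0 0 0 -1",
)

```text
time: 17.35
position: [0.6476, -0.2634, 0.2252]
tool_rot: [-0.145, 3.132, -0.003]
ft_force: [-0.3, 0.0, 0.0]
grip_width: 0.006
```

```bash
python3 - <<'E'
from h import *
go((.009,-.156,.038),(.009,-.105,.038))
E
```

```text
t 17.35 tip cutter [ 0.0104 -0.1859  0.0432] F [-0.3  0.   0. ] g 0.01
turn tool [-0.0019  0.0065  0.0005]
(0.009, -0.156, 0.038) shift cm [0.02 2.96 0.52]
(0.009, -0.105, 0.038) shift cm [-0.   5.1  0. ]
```

play_rows(
  targets="0 0 0.5 -0.002 0.006 0 -1;0 0.8 0 0 0 0 -1;0 0.8 0 0 0 0 -1;0 0.8 0 0 0 0 -1;0 0.8 0 0 0 0 -1;0 0.8 0 0 0 0 -1;0 0.8 0 0 0 0 -1;0 0.8 0 0 0 0 -1;0 0.8 0 0 0 0 -1;0 0 0 0 0 0 -1",
)

```text
time: 18.6
position: [0.6417, -0.1963, 0.2216]
tool_rot: [-0.145, 3.135, -0.004]
ft_force: [0.5, 0.0, 0.4]
grip_width: 0.004
```

```bash
python3 - <<'E'
from h import *
go((.009,-.105,.038))
e=snap('top','t10')
cv2.imwrite('pics/t10z.png',cv2.resize(e['pixels'][100:220,205:335],None,fx=4.5,fy=4.5,interpolation=cv2.INTER_CUBIC))
E
```

```text
t 18.6 tip cutter [ 0.01   -0.1186  0.0396] F [0.5 0.  0.4] g 0.0
turn tool [-0.0026  0.0026  0.0002]
(0.009, -0.105, 0.038) shift cm [0.05 1.31 0.16]
```

View pics/t10z.png

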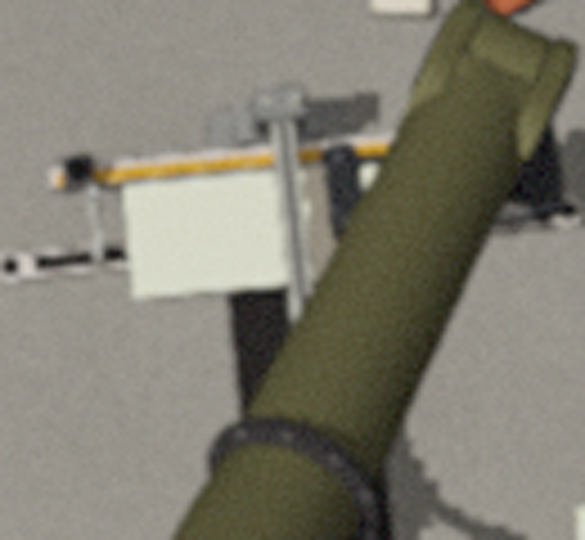

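```bash
python3 - <<'E'
from h import *
e=dict(np.load('t10.npz'))
q=lambda n,x,y,z:print('top',n,w2c(ray(e,205+(x+.5)/4.5-.5,100+(y+.5)/4.5-.5,z)).round(4))
q('TL',125,182,.043);q('BL',135,297,.043);q('stopmid',98,235,.052);q('stopface',103,235,.052)
E
```

```text
top TL [0.0614 0.1363 0.043 ]
top BL [-0.0399  0.1376  0.043 ]
top stopmid [0.0151 0.1636 0.052 ]
top stopface [0.0147 0.1594 0.052 ]
```

play_rows(
  targets="0 0.7 0.15 -0.002 0.002 0 -1;0 0.7 0 0 0 0 -1;0 0.5 0 0 0 0 -1;0 0 0 0 0 0 -1",
)

```text
time: 19.15
position: [0.6399, -0.1786, 0.2209]
tool_rot: [-0.141, 3.136, -0.006]
ft_force: [0.3, -1.8, 1.2]
grip_width: 0.005
```

```bash
python3 - <<'E'
from h import *
go((.009,-.096,.038))
e=snap('top','t11')
cv2.imwrite('pics/t11z.png',cv2.resize(e['pixels'][100:220,205:335],None,fx=4.5,fy=4.5,interpolation=cv2.INTER_CUBIC))
E
```

```text
t 19.15 tip cutter [ 0.0097 -0.1011  0.0389] F [ 0.3 -1.8  1.2] g 0.01
turn tool [-0.0038  0.0021 -0.0019]
(0.009, -0.096, 0.038) shift cm [0.03 0.44 0.09]
```

View pics/t11z.png

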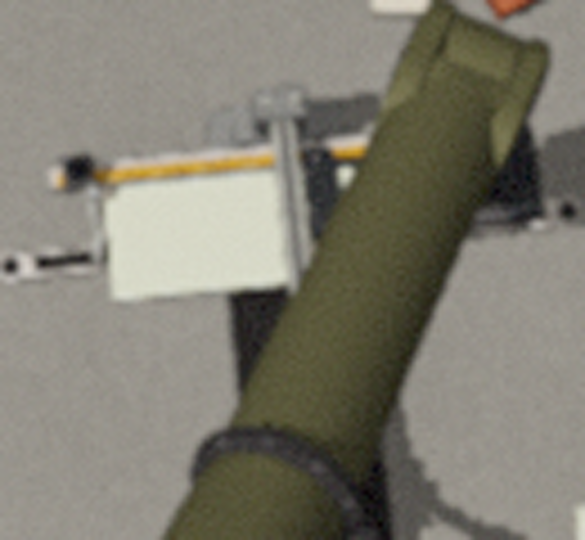

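The tile is almost at the blade: left edge at x≈107, blade at ~102. I'll take small final steps and watch the force.

play_rows(
  targets="0 0.3 0 -0.003 0 0 -1;0 0.25 0 0 0 0 -1",
)

```text
time: 19.45
position: [0.6393, -0.1741, 0.2209]
tool_rot: [-0.14, 3.136, -0.004]
ft_force: [0.6, -5.0, -1.3]
grip_width: 0.004
```

```bash
python3 - <<'E'
from h import *
go((.009,-.096,.038))
E
```

```text
t 19.45 tip cutter [ 0.0096 -0.0962  0.0389] F [ 0.6 -5.  -1.3] g 0.0
turn tool [-0.0024  0.0024 -0.0028]
(0.009, -0.096, 0.038) shift cm [ 0.02 -0.02  0.09]
```

play_rows(
  targets="0 0.25 0 0 0 0 -1;0 0.2 0 0 0 0 -1",
)

```text
time: 19.7
position: [0.6386, -0.173, 0.221]
tool_rot: [-0.136, 3.135, -0.014]
ft_force: [1.4, -5.4, -0.8]
grip_width: 0.005
```

```bash
python3 - <<'E'
from h import *
go((.009,-.096,.038))
e=snap('scene','s12')
cv2.imwrite('pics/s12z.png',cv2.resize(e['pixels'][160:275,200:330],None,fx=5.2,fy=5.2,interpolation=cv2.INTER_CUBIC))
E
```

```text
t 19.7 tip cutter [ 0.0092 -0.0963  0.039 ] F [ 1.4 -5.4 -0.8] g 0.01
turn tool [-0.0088  0.0035 -0.0053]
(0.009, -0.096, 0.038) shift cm [-0.05 -0.13  0.1 ]
```

View pics/s12z.png

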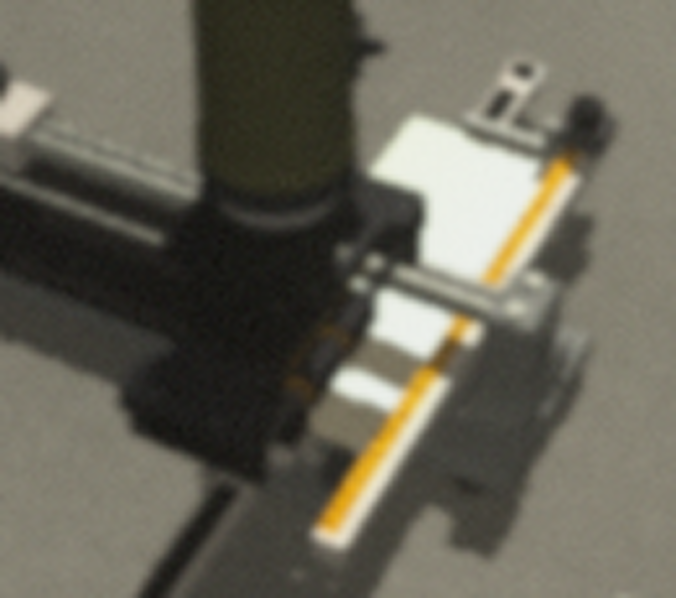

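play_rows(
  targets="0 -2 0 -0.009 0.003 -0.005 -1;0 -0.5 -4 0 0 0 -1;0 0 -6 0 0 0 -1;0 0 -5 0 0 0 -1;-2.5 5 -3 0 0 0 -1;-3 5.5 0 0 0 0 -1;-3 5.5 0 0 0 0 -1;-1 5 0 0 0 0 -1;0 2 0 0 0 0 -1;0 0 0 0 0 0 -1;0 0 0 0 0 0 -1;0 0 0 0 0 0 -1",
)

```text
time: 21.25
position: [0.7129, 0.0466, 0.4039]
tool_rot: [0.142, -3.127, -0.029]
ft_force: [0.9, -0.1, 0.2]
grip_width: 0.006
```

```bash
python3 - <<'E'
from h import *
go((.1,.1,.22))
d=snap('wrist','w13');e=snap('top','t13')
cv2.imwrite('pics/w13z.png',cv2.resize(d['pixels'],(768,576),interpolation=cv2.INTER_CUBIC))
cv2.imwrite('pics/t13z.png',cv2.resize(e['pixels'][100:220,205:335],None,fx=4.5,fy=4.5,interpolation=cv2.INTER_CUBIC))
E
```

```text
t 21.25 tip cutter [0.1009 0.1206 0.222 ] F [ 0.9 -0.1  0.2] g 0.01
turn tool [ 0.0189 -0.0099 -0.0015]
(0.1, 0.1, 0.22) shift cm [ 0.27 -1.72  0.19]
```

View pics/w13z.png

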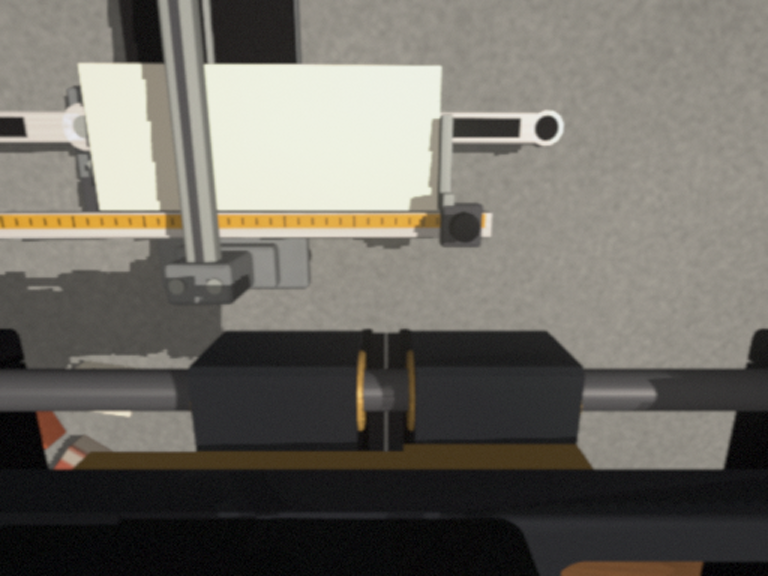

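View pics/t13z.png

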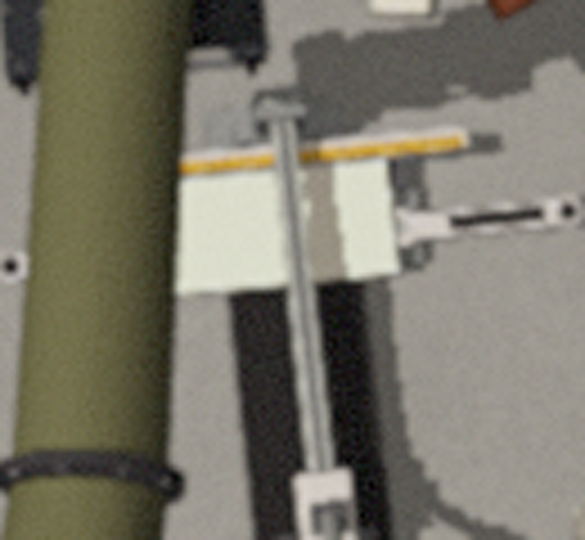

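```bash
python3 - <<'E'
from h import *
d=dict(np.load('w13.npz'))
f=lambda x,y,z: w2c(ray(d,(x+.5)/1.5-.5,(y+.5)/1.5-.5,z)).round(4)
for n,x,y,z in [('nearR',82,64,.043),('nearL',441,66.5,.043),('frontL',438,211,.043),('fenceF_L',430,212,.055),('fenceF_R',110,210.5,.055),('bladenear',442,115,.052),('bladefar',441,193,.052),('armL',547,127,.0335)]: print(n,f(x,y,z))
g=cv2.cvtColor(d['pixels'],cv2.COLOR_BGR2GRAY)
print(g[85,286:304]); print(g[120,286:304])
e=ctrl.get_image('wrist'); cv2.imwrite('pics/w14z.png',cv2.resize(e['pixels'][30:175,200:340],None,fx=4,fy=4,interpolation=cv2.INTER_NEAREST))
E
```

```text
nearR [-0.0402 -0.0827  0.043 ]
nearL [-0.0393  0.1626  0.043 ]
frontL [0.0595 0.1632 0.043 ]
fenceF_L [0.0593 0.1558 0.055 ]
fenceF_R [ 0.0576 -0.0716  0.055 ]
bladenear [-0.0067  0.163   0.052 ]
bladefar [0.046  0.1638 0.052 ]
armL [-0.0007  0.2433  0.0335]
[233 206 163 149 150 145 126 107 126 160 177 183 185 190 183 149  96  60]
[173 151 147 146 143 126 108 126 159 175 180 182 185 181 163 145 142 145]
```

View pics/w14z.png

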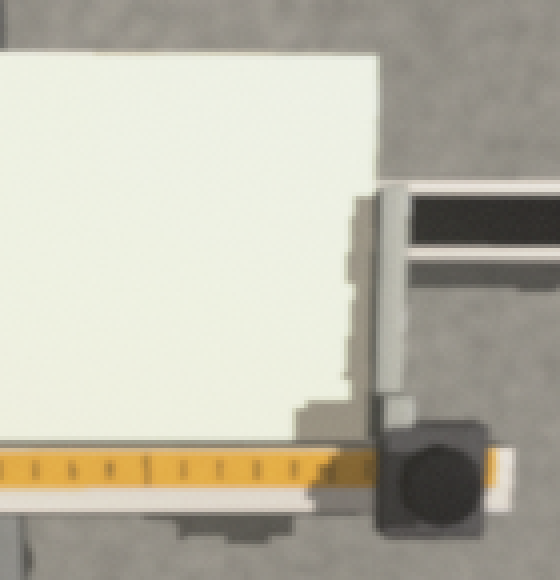

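```bash
python3 - <<'E'
from h import *
e=dict(np.load('t13.npz')); print(w2c(ray(e,205+567.5/4.5-.5,100+211.5/4.5-.5,.0335)))
go((0,0,.2)); print(ctrl.close_job())
E
```

```text
[-0.00071875 -0.24167663  0.0335    ]
t 21.4 tip cutter [0.1011 0.121  0.2221] F [-0.2  0.8 -0.3] g 0.0
turn tool [ 0.0191 -0.0095 -0.0012]
(0, 0, 0.2) shift cm [ 10.28 -11.75   2.21]
the job is handed in; nothing more can be done
None
```

I've handed in the job, and my last checks suggest every condition is met; the interface gave no verdict. I swung the left arm out first, then the right. I then pushed the tile against the fence with the open fingers either side of the rail, and slid it left against the side stop with the closed fingers. It took 21.4 s of the 72 s allowed.

- **Support arms:** both ends measured about 242 mm from the centre line and within 1 mm of straight out, so both are in their end detents.
- **Tile at the fence:** its near edge is 39–40 mm behind the cutter's origin, where 40 mm is flush. It is square to within about 0.004 rad.
- **Tile at the side stop:** its left end and the blade face agree to within 1 mm in the wrist view.
- **Side stop:** I pushed against it with only about 5 N, well below the 40 N at which it slips. Its measured position differs by about 2 mm between two views (161 and 163 mm left of the centre line). I put that down to camera calibration and the arm still settling, but did not check it further.
- **Other objects:** nothing was near the tub, nippers or spare tiles. I did not measure their positions again at the end. The arm was clear of everything at hand-in.

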